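Step the housing on to the next station and hold the lock pin home

TASK

Turn the drag dial of the indexing fixture until its red pointer stands on the green zero mark. Then pull up the red lock knob, slide the carriage just one hole along towards the dial and let the pin go fully home in that hole. Finish still gripping the red knob with the pin fully home: do not let go of it; the violet housing stays in its nest, and the steel cup and the timer on the bench are left alone.

Things in the scene. Friction and masses are not known exactly. Their poses are not given: they have to be found in the camera images.
- fixture: Bolted-down indexing fixture, base plate 150 x 260 x 10 mm, with a rail. Origin on the bench under the rail's centre line; z up, y along the rail from the first hole towards the dial, x roughly away from the robot; place and yaw vary. Rail 30 mm wide, top at z = 22 mm; lock holes (13 mm) at x = 0, y = -90, -40, +10 mm. Dial axis at x = 0, y = 85 mm.
- dial (a joint): Angle of the drag dial in rad: 0 when the red pointer stands on the long green zero mark, positive counter-clockwise seen from above (range -1.45 to 1.45). It starts between 0.5 and 1.2, so it has to be turned clockwise by that much. Stiff (0.05 N m), stays where it is left.
- dial_grip (a point): Grip point on the dial's axis, 49.5 mm above the bench: a black upright bar 40 mm long, 11 mm thick, from 29.5 to 62.5 mm above the bench, on a 44 mm disc (top 29.5 mm above the bench). The bar lies along this point's x, red pointer at the -x end; pinch it across its thickness (the point's y) and turn about the vertical.
- dial_zero (a point): The green zero mark on the dial's scale, at the fixture's -x side of the dial, 33 mm from the dial's axis and 23.5 mm above the bench.
- carriage (a joint): Travel of the blue carriage along the rail in m: 0 with the pin in the first hole (start), 0.050 when centred on the next hole, 0.100 on the third; grows along the fixture's +y, towards the dial. The pin, while down, has 1.5 mm play either way in a hole. Sliding friction about 1.5 N.
- plunger (a joint): Lift of the lock plunger in m: 0 = pin fully home in a hole, 0.018 = up against its stop. Lifted more than 11.5 mm the pin clears the rail; lowered between holes it rests on the rail at 11.5 mm. A spring (3 to 5 N) pushes it down.
- lock_knob: Red round knob of the plunger, 25 mm across, 32 mm high; origin at its centre, 67 mm above the bench with the pin home. Below it: brass bush 20 mm across (top at 44 mm above the bench), carriage top at 36 mm. The housing (top at 58 mm) stands about 43 mm from the knob's axis on the fixture's +x side; along the rail nothing is beside the knob: pinch it in that direction.
- hole_1 (a point): Mouth of the first lock hole, on the rail's top, 22 mm above the bench (the pin is in it at the start).
- hole_2 (a point): Mouth of the next lock hole, 50 mm along the rail towards the dial: the pin belongs in this one at the end.
- nest (a point): Centre of the floor of the white-rimmed nest on the carriage, 63 mm from the knob's axis on the fixture's +x side, 36 mm above the bench; the rim is 7 mm high.
- housing_centre (a point): Centre of the violet plastic housing (40 x 51 x 22 mm) that lies loose in the nest; its own z axis is up. It rides along with the carriage.
- seal_cup: Steel seal cup, 60 mm across, 34 mm high, standing on the bench; bystander. Origin: centre of its underside.
- timer: White timer with a grey knob, 66 x 66 x 35 mm, on the bench; bystander. Origin: centre of its underside.
Mind the look-alikes: they are no part of the job. Of the things that look like the part that bears housing_centre, the middle-sized one is meant.

How it is judged (in metres and radians):
On the way, in this order (a step that is already met when the one before it is completed fails the run):
1. the dial's pointer stands on zero with the carriage still locked in its first hole (value of joint dial between -0.12 and 0.12 rad and value of joint carriage below 0.006 m and value of joint plunger below 0.004 m), for 0.3 s.
2. the gripper has pulled the lock plunger clear of the first hole (value of joint plunger above 0.0115 m and value of joint carriage below 0.025 m and contact force between the fingers and lock_knob above 1 N), for 0.05 s.
3. the carriage is on the next hole and the pin is down in it (value of joint carriage between 0.047 and 0.053 m and value of joint plunger below 0.002 m), for 0.2 s.
At the end, for the whole second after the job is handed in: The fingers still hold the red knob (more than 2 N), the pin is home (within 2 mm of its lowest) in the next hole (carriage at 50 mm, within 3 mm) and at rest, the dial reads zero within 0.12 rad, and the housing lies level in its nest (all of step 3 and value of joint dial between -0.12 and 0.12 rad and distance between housing_centre and nest below 0.02 m and angle between housing_centre's own z axis and vertical below 0.2 rad and contact force between the fingers and lock_knob above 2 N and velocity of joint carriage between -0.01 and 0.01 m/s); the arm keeps its last pose, push and grip.
It fails at once if the carriage was run on towards the third hole (more than 25 mm past the next one) (value of joint carriage above 0.075 m).
It fails at once if the housing was knocked out of its nest (not (distance between housing_centre and nest below 0.03 m and angle between housing_centre's own z axis and vertical below 0.6 rad)).
It fails at once if the seal cup was pushed about (more than 25 mm) (distance of seal_cup from where it was at the start of the episode above 0.025 m).
It fails at once if the timer was pushed about (more than 25 mm) (distance of timer from where it was at the start of the episode above 0.025 m).
It also fails if it takes over 45 s, if anything falls off the work surface, if the arm or the gripper's body presses on something with over 40 N, if the wrist force passes 120 N, or if a joint passes its speed limit or range.

ROBOT

A 6-joint arm with a two-finger parallel gripper is mounted at the origin on a cart in front of the work surface, level with it; the furniture and walls round the work are solid. World frame = base frame: x ahead of the robot, y to its left, z up, the work surface at z = 0. Lengths are in mm, angles in degrees, forces in N, time in s.
With the tool pointing down it reaches from about 350 to 925 mm from the base axis. Payload 6.4 kg.
Tool frame: the origin (TCP) lies between the finger pads; the fingertips stand 19 mm ahead of it and the grasp point (between the pads) is the TCP (ctrl.tcp_to_tips is the distance from the TCP to the fingertips, in mm); z points along the fingers, y is the line along which they close (so a half turn about z gives the same grasp; the last joint's range is limited). The gripper opens to 85 mm and grips with 20 to 120 N. Pads are 22 mm wide; open, the fingers measure 114 mm over their backs; the gripper's body (76 mm by 85 mm) begins 54 mm behind the grasp point. The pads swing forward as they close: fully open they stand 13 mm farther back than shut.
Start: joints at [-78.558, 14.043, 89.255, -0, 76.702, -9.975], TCP at [237.357, -605.125, 250.29] pointing down, gripper open.
Joint ranges: [-179.41, 179.41], [-58.25, 129.5], [7.25, 145.43], [-54.29, 234.29], [11.92, 165.04], [-157.13, 157.13]. Speed limits (degrees/s): [147.25, 147.25, 180, 180, 180, 180].

INTERFACE

Orientations are given as a 3x3 rotation matrix whose columns are the frame's x, y, z axes.
In Python, from rig import ctrl, move_gripper, inverse_kinematics, read_camera, camera_params gives the robot as it stands. Calls block until the motion is done:
- ctrl.reach(position, orientation): joint-space move of the TCP to a pose.
- ctrl.movel(position, frame=None, velocity=150): straight line of the TCP; frame=None keeps the orientation; velocity is the mean speed in mm/s.
- ctrl.goto_joints(angles): joint-space move.
- move_gripper(opening): opening from 0.0 (shut) to 1.0 (fully open); the grip force is fixed at half the most; returns when the fingers have stopped.
- ctrl.sleep(seconds).
- inverse_kinematics(position, orientation): joint angles nearest the present ones, or None.
- read_camera(name): name is "side" or "top" or "wrist"; returns the picture (400x640x3 uint8, red, green, blue); there is no depth.
- camera_params(name): a dict with "fov_y" (degrees; the focal length in pixels is half the picture's height over the tangent of half this angle, whatever the lens; pixels are square), "cx", "cy" (the principal point, pixels), "T" (4x4, takes a point from camera to world coordinates). Camera axes: x right, y up, looking along -z (the intrinsics and any distortion apply to the point x, -y, -z); pixel columns grow to the right and rows downward; lengths in mm; the calibration is good to about 2 mm. The wrist camera is an equidistant fisheye: a pixel r from the principal point sees the ray r / f radians off the axis. A picture is of the moment at which its call begins: read the wrist's pose just before it. camera_params takes no time and is no camera call; for the wrist camera it gives the pose at the moment of the call.
A pose or a line that the arm cannot do raises ctrl.MotionError and nothing moves.
- ctrl.hand_in(): hands the job in; it is judged then, once.
Readings, each from a call of its own:
- ctrl.current_time(): time.
- ctrl.current_joint_pos(): joint angles.
- ctrl.current_joint_velocities(): joint speeds.
- ctrl.current_joint_torque(): joint torques, N m.
- ctrl.current_ee_pos(): TCP position.
- ctrl.current_ee_rot(): TCP orientation.
- ctrl.current_force(): force on the tool from outside, world axes, zero at the start.
- ctrl.current_ft_torque(): the same for the moment, N m.
- ctrl.current_opening(): opening from 0.0 (shut) to 1.0 (fully open).
- ctrl.current_grip_force(): force on a finger pad.
Only numpy, scipy, OpenCV 4.12 (cv2) and the standard library are available. Lean on these libraries where they do the work, as an engineer would, in place of code of your own. Each camera call takes 0.05 s, during which the arm holds its last target. There are 200 camera calls.

## Working session

There is one attempt and no reset: what is moved stays moved. The work goes in short steps, each a Python script; the robot and the scene stay as the last script left them, time stands still between calls to the robot, and variables do not carry over. Pictures are saved under pics/ and viewed, at most 10 in all, crops included, and the job is handed in when it is done.

```bash
mkdir -p pics && python3 - <<'E'
from rig import *
import cv2
for n in("top","side"):
    im=read_camera(n);cv2.imwrite(f"pics/{n}0.png",im[:,:,::-1]);p=camera_params(n);print(n,p)
E
```

```text
top {'fov_y': 53.087944201482884, 'cx': 322.16316191429195, 'cy': 198.75033454858027, 'T': array([[ 1.58145413e-02,  9.73626022e-01, -2.27601118e-01,
         4.22202229e+02],
       [-9.99874123e-01,  1.56906860e-02, -2.35363666e-03,
         3.05514397e+02],
       [ 1.27965579e-03,  2.27609690e-01,  9.73751607e-01,
         9.06375512e+02],
       [ 0.00000000e+00,  0.00000000e+00,  0.00000000e+00,
         1.00000000e+00]])}
side {'fov_y': 47.27051915246819, 'cx': 315.01998225740584, 'cy': 201.838758718964, 'T': array([[-9.99401217e-01,  1.60997569e-02,  3.06268725e-02,
         6.13766277e+02],
       [ 2.08314038e-02, -4.26788064e-01,  9.04111719e-01,
         1.21306640e+03],
       [ 2.76271625e-02,  9.04208353e-01,  4.26197130e-01,
         5.31367923e+02],
       [ 0.00000000e+00,  0.00000000e+00,  0.00000000e+00,
         1.00000000e+00]])}
```

View pics/top0.png

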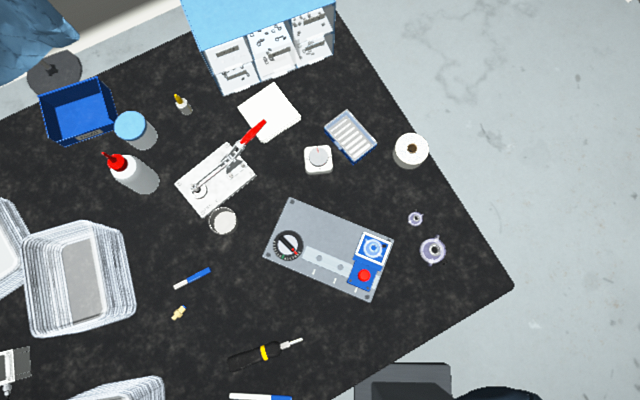

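View pics/side0.png

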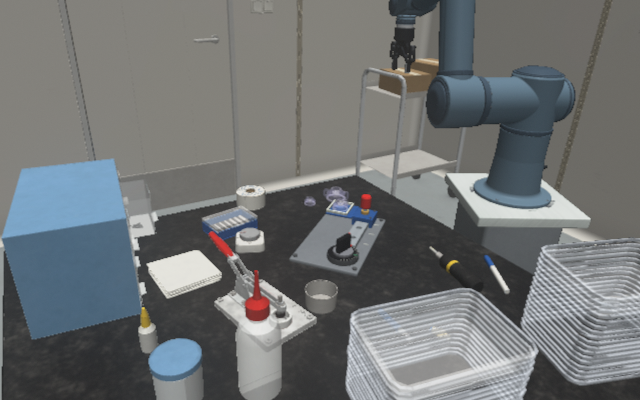

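The top picture shows the fixture plate with the dial at (287,246), the red knob at (364,275) and the violet housing in its nest at (373,248). The cup is at (222,221) and the timer at (318,158). The housing look-alikes are (416,218), smaller, and (432,250), larger. The one in the nest at (373,248) is the middle-sized one, so it's the one meant. I'll confirm this in a crop while measuring.

```bash
cat > h.py <<'E'
from rig import *
import numpy as np, cv2
def ray(n,uv,p=None):
    p=p or camera_params(n); f=200/np.tan(np.radians(p["fov_y"]/2))
    d=np.array([uv[0]-p["cx"],uv[1]-p["cy"]])/f
    if n=="wrist":
        r=np.hypot(*d); k=np.sin(r)/r if r>1e-9 else 1; v=np.array([d[0]*k,-d[1]*k,-np.cos(r)])
    else: v=np.array([d[0],-d[1],-1.])
    T=p["T"]; return T[:3,3],T[:3,:3]@v
def onz(n,uv,z,p=None):
    o,d=ray(n,uv,p); return (o+d*(z-o[2])/d[2])[:3]
def tri(a,b):
    (o1,d1),(o2,d2)=a,b; s=np.linalg.lstsq(np.c_[d1,-d2],o2-o1,rcond=None)[0]
    p,q=o1+s[0]*d1,o2+s[1]*d2; return (p+q)/2,np.linalg.norm(p-q)
def blobs(im,kind,roi,amin=8):
    h=cv2.cvtColor(im,cv2.COLOR_RGB2HSV).astype(int);H,S,V=h[...,0],h[...,1],h[...,2]
    m={"red":((H<8)|(H>172))&(S>150)&(V>70),"green":(H>40)&(H<85)&(S>80)&(V>50),"blue":(H>100)&(H<125)&(S>130),
       "black":(V<45)}[kind].astype(np.uint8)
    x0,y0,x1,y1=roi;k=np.zeros_like(m);k[y0:y1,x0:x1]=m[y0:y1,x0:x1]
    n,_,st,c=cv2.connectedComponentsWithStats(k)
    return [(tuple(c[i].round(1)),st[i].tolist()) for i in range(1,n) if st[i,4]>=amin]
def R(yaw): # tool down, tool y (closing) at world angle yaw
    c,s=np.cos(yaw),np.sin(yaw); y=np.array([c,s,0]); z=np.array([0,0,-1.]); return np.c_[np.cross(y,z),y,z]
E
python3 - <<'E'
from h import *
t=cv2.imread("pics/top0.png")[:,:,::-1].copy();s=cv2.imread("pics/side0.png")[:,:,::-1].copy()
for k in("red","green"):
    print(k,blobs(t,k,(255,190,400,305),2),blobs(s,k,(290,185,390,275),2))
a=cv2.resize(t[190:310,250:460],None,fx=3.5,fy=3.5,interpolation=cv2.INTER_CUBIC)
cv2.imwrite("pics/crop1.png",a[:,:,::-1])
E
```

```text
red [((np.float64(293.5), np.float64(250.6)), [291, 248, 6, 6, 17]), ((np.float64(363.6), np.float64(275.0)), [358, 270, 12, 11, 110])] [((np.float64(365.5), np.float64(200.8)), [361, 194, 10, 15, 122])]
green [((np.float64(282.5), np.float64(256.4)), [281, 255, 4, 4, 11])] [((np.float64(355.0), np.float64(254.3)), [354, 254, 3, 2, 3])]
```

View pics/crop1.png

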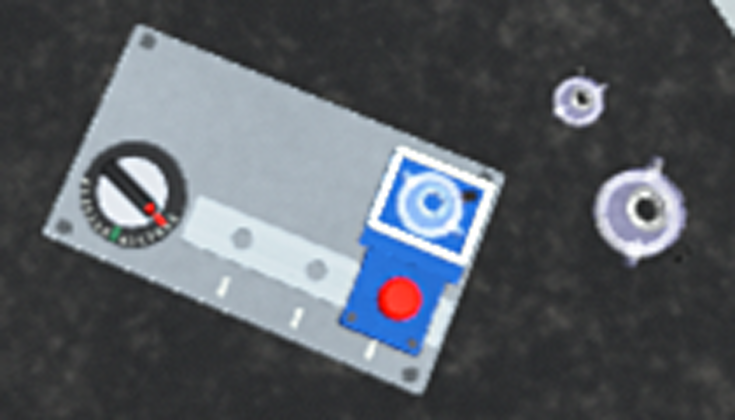

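The crop confirms it: the housing in the nest is middle-sized between the two on the bench. The red pointer is at crop (155,213) and green zero at (117,232), so the turn is clockwise.

```bash
python3 - <<'E'
from h import *
C=[onz("top",(250+u/3.5,190+v/3.5),10)[:2] for u,v in((138,25),(505,178),(422,393),(45,233))]
A,B,Cc,D=C
print("sides",[np.linalg.norm(C[i]-C[i-1]).round(1) for i in range(4)])
d=(A-B)/np.linalg.norm(A-B)+(D-Cc)/np.linalg.norm(D-Cc); print("yaw edges(y dir)",np.degrees(np.arctan2(d[1],d[0])))
k=onz("top",(363.6,275),81);print("knob",k)
k2=tri(ray("top",(363.6,275)),ray("side",(365.5,197)));print("tri",k2)
g=onz("top",(282.5,256.4),23.5);r=onz("top",(293.5,250.6),62.5);print("green",g,"red",r)
ax=onz("top",(250+134/3.5,190+192/3.5),29.5);print("axis disc?",ax)
v=ax-k;print("knob-axis",np.linalg.norm(v[:2]),np.degrees(np.arctan2(v[1],v[0])))
print("green-axis",np.linalg.norm((g-ax)[:2]))
E
```

```text
sides [np.float64(147.2), np.float64(257.7), np.float64(145.1), np.float64(256.5)]
yaw edges(y dir) 68.11065596579522
knob [457.76017841 221.01136113  81.        ]
tri (array([458.69231921, 220.58650089,  78.3652113 ]), np.float64(1.6632880515118678))
green [497.48781842 392.47176884  23.5       ] red [506.62976515 365.9921643   62.5       ]
axis disc? [522.2809186  380.17654608  29.5       ]
knob-axis 171.74539881767092 67.93385841108302
green-axis 27.67436213621214
```

```bash
python3 - <<'E'
from h import *
for a in (68,-112,132,-48):
    print(a,[None if (q:=inverse_kinematics((x,y,z),R(np.radians(a)))) is None else np.round(q,0) for x,y,z in((522,380,200),(522,380,50),(458,221,67))])
ctrl.reach((440,300,250),R(np.radians(68)))
p=camera_params("wrist");im=read_camera("wrist")
print(ctrl.current_time(),ctrl.current_ee_pos(),p["T"].round(3),p["fov_y"])
cv2.imwrite("pics/w1.png",im[:,:,::-1]);np.save("w1T.npy",p["T"])
for k in("red","green"):print(k,blobs(im,k,(0,0,640,400),3))
E
```

```text
68 [array([ 26.,  16.,  92.,  -0.,  72., -42.]), array([ 26.,  27.,  95.,  -0.,  57., -42.]), array([ 13.,  10., 116.,  -0.,  54., -55.])]
-112 [array([ 26.,  16.,  92.,  -0.,  72., 138.]), array([ 26.,  27.,  95.,  -0.,  57., 138.]), array([ 13.,  10., 116.,  -0.,  54., 125.])]
132 [array([  26.,   16.,   92.,   -0.,   72., -106.]), array([  26.,   27.,   95.,   -0.,   57., -106.]), array([  13.,   10.,  116.,   -0.,   54., -119.])]
-48 [array([26., 16., 92., -0., 72., 74.]), array([26., 27., 95., -0., 57., 74.]), array([ 13.,  10., 116.,  -0.,  54.,  61.])]
3.3917 [440.36081596 299.57983815 249.98683105] [[ 3.74000e-01 -8.77000e-01 -3.01000e-01  3.63196e+02]
 [ 9.27000e-01  3.53000e-01  1.23000e-01  3.30727e+02]
 [-1.00000e-03 -3.25000e-01  9.46000e-01  3.74246e+02]
 [ 0.00000e+00  0.00000e+00  0.00000e+00  1.00000e+00]] 65.70646984690485
red [((np.float64(389.4), np.float64(202.8)), [387, 201, 7, 4, 20]), ((np.float64(256.3), np.float64(223.8)), [245, 210, 24, 28, 467]), ((np.float64(400.1), np.float64(214.1)), [398, 212, 5, 5, 18]), ((np.float64(638.4), np.float64(242.0)), [638, 239, 2, 7, 7])]
green [((np.float64(408.0), np.float64(186.9)), [406, 183, 5, 8, 27])]
```

View pics/w1.png

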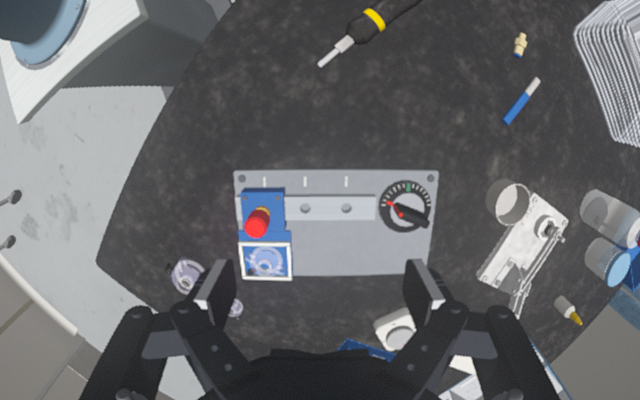

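The wrist picture shows the knob at (256,224), the rail holes at (305,208) and (347,208), and the dial disc at about (405,206). Its pointer tip is at (389,203) and the green mark is at (408,187). Next I'll refine the fixture frame from the holes, plate and green mark.

```bash
python3 - <<'E'
from h import *
im=cv2.imread("pics/w1.png")[:,:,::-1].copy();p=camera_params("wrist");p["T"]=np.load("w1T.npy")
g=cv2.cvtColor(im,cv2.COLOR_RGB2GRAY)
def cen(x0,y0,x1,y1,t):
    w=np.clip(t-g[y0:y1,x0:x1].astype(float),0,None);yy,xx=np.mgrid[y0:y1,x0:x1];return (w*xx).sum()/w.sum(),(w*yy).sum()/w.sum()
o=lambda uv,z:onz("wrist",uv,z,p)[:2]
med=np.median(g[198:218,320:332]);
h2,h3=cen(298,202,312,215,med-12),cen(340,202,354,215,med-12)
H2,H3=o(h2,22),o(h3,22);print("holes",h2,h3,H2,H3,np.linalg.norm(H3-H2))
# plate: light region over the dark bench
m=((g>95)&(g<235)).astype(np.uint8);roi=np.zeros_like(m);roi[160:285,225:448]=m[160:285,225:448]
roi=cv2.morphologyEx(roi,cv2.MORPH_OPEN,np.ones((3,3)))
c=max(cv2.findContours(roi,0,2)[0],key=cv2.contourArea)
P=np.array([o(q,10) for q in c[:,0,:].astype(float)],np.float32)
(r)=cv2.minAreaRect(P);print("plate",r)
e=(H3-H2)/np.linalg.norm(H3-H2);print("yaw holes",np.degrees(np.arctan2(e[1],e[0])))
G=o((408,186.9),23.5);print("green",G)
print("knob top",o((256.3,221),83),"ptr tip",o((389.4,202.8),30),"ptr top",o((400.1,214.1),62.5))
for yaw in (67.,68.,69.):
    a=np.radians(yaw);y=np.array([np.cos(a),np.sin(a)]);x=np.array([y[1],-y[0]])
    H=(H2+H3)/2; ax=H+100*y; print(yaw,"axis",ax,"knob",H-75*y,"green pred",ax-33*x, "G rel",(G-ax)@x,(G-ax)@y)
E
```

```text
holes (np.float64(304.62885831164), np.float64(209.1372257344738)) (np.float64(346.36810506566604), np.float64(208.96998123827393)) [479.37448086 264.55916588] [498.18355467 311.75284797] 50.803788119029754
plate ((532.272705078125, 294.7563171386719), (282.02239990234375, 172.13929748535156), 67.8193130493164)
yaw holes 68.27021269795495
green [499.31819933 391.81645008]
knob top [452.69435823 224.32119122] ptr tip [507.32064264 363.16997553] ptr top [511.02388892 367.51214361]
67.0 axis [527.85213061 380.20649227] knob [459.47418313 219.11814291] green pred [497.47547045 393.10061951] G rel -30.801994154192105 -0.46207265608921055
68.0 axis [526.2396771  380.87439238] knob [460.68352326 218.61721783] green pred [495.6426099  393.23640996] G rel -29.060126497358844 0.06033615651137758
69.0 axis [524.61581272 381.51404957] knob [461.90142155 218.13747494] green pred [493.80765864 393.34019191] G rel -27.309406844482748 0.5522656214123884
```

```bash
python3 - <<'E'
from h import *
d=np.radians; ax=(525.5,380.5)
move_gripper(0.6)
ctrl.reach((*ax,130),R(d(133)))
ctrl.movel((*ax,53),velocity=100)
print(ctrl.current_force().round(1) if hasattr(ctrl.current_force(),'round') else ctrl.current_force())
move_gripper(0.0)
print("open",ctrl.current_opening(),ctrl.current_grip_force(),ctrl.current_force(),ctrl.current_ee_pos())
for a in (117,100,84,68): ctrl.reach((*ax,53),R(d(a)))
print(ctrl.current_force(),ctrl.current_ft_torque(),ctrl.current_opening(),ctrl.current_time())
move_gripper(0.6)
ctrl.movel((*ax,130),velocity=120)
ctrl.reach((440,300,220),R(d(68)))
p=camera_params("wrist");im=read_camera("wrist");np.save("w2T.npy",p["T"])
t=read_camera("top");print(ctrl.current_time())
for k in("red","green"):print(k,blobs(im,k,(0,0,640,400),3))
cv2.imwrite("pics/w2.png",im[:,:,::-1]);cv2.imwrite("pics/t2.png",t[:,:,::-1])
cv2.imwrite("pics/w2c.png",cv2.resize(im[140:300,220:480],None,fx=3,fy=3,interpolation=2)[:,:,::-1])
E
```

```text
[-0.3  0.   0.3]
open 0.11931281888575332 59.27337884902954 [-4.19536756  5.53687275  2.49105006] [524.90960666 382.2143545   54.00247144]
[-5.51531256  2.17549434  7.25039535] [ 0.25677509  0.82701586 -0.05511575] 0.11637296671579883 7.6917
9.7
red [((np.float64(420.2), np.float64(207.2)), [415, 196, 13, 22, 63]), ((np.float64(250.7), np.float64(236.3)), [238, 221, 26, 31, 591]), ((np.float64(516.0), np.float64(342.9)), [510, 335, 13, 16, 98])]
green [((np.float64(414.5), np.float64(194.3)), [413, 192, 5, 8, 15])]
```

View pics/w2c.png

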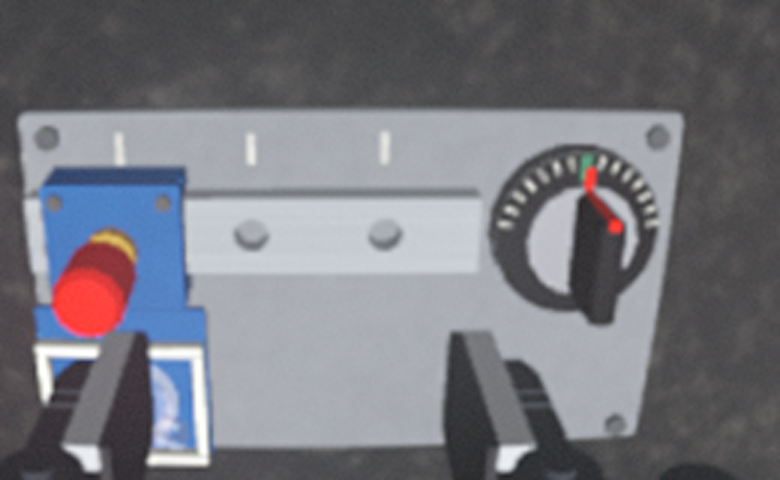

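The pointer (crop 590,180) is right beside the green mark (587,165). I'll check the residual angle numerically.

```bash
python3 - <<'E'
from h import *
im=cv2.imread("pics/w2.png")[:,:,::-1].copy();p=camera_params("wrist");p["T"]=np.load("w2T.npy")
o=lambda uv,z:onz("wrist",uv,z,p)[:2]
B=blobs(im,"red",(400,190,440,208),3);print(B)
h=blobs(im,"green",(400,180,440,210),3)
tip=o((220+591/3,140+180/3),30);G=o(h[0][0],23.5);top=o((220+616/3,140+227/3),62.5)
H2=o((220+251/3,140+236/3),22);H3=o((220+384/3,140+236/3),22)
e=(H3-H2)/np.linalg.norm(H3-H2);print("H",H2,H3,"yaw",np.degrees(np.arctan2(e[1],e[0])))
far=o((220+600/3,140+320/3),46)
ax=(H2+H3)/2+100*np.array([np.cos(np.radians(68)),np.sin(np.radians(68))])
K=o((220+91/3,140+302/3),83)
print("tip",tip,"top",top,"G",G,"ax",ax,"knob",K)
for q in(tip,top,G):
  for A in (ax,np.array([525.,382.])): v=q-A;print(np.degrees(np.arctan2(v[1],v[0]))-158)
# bar top direction from dark/red edges: top face near end -> far end
t=cv2.imread("pics/t2.png")[:,:,::-1].copy();print(blobs(t,"red",(255,190,400,305),2),blobs(t,"green",(255,190,400,305),2))
E
```

```text
[((np.float64(416.6), np.float64(200.7)), [415, 196, 5, 12, 30])]
H [478.74803795 265.38809415] [497.369447   311.59413957] yaw 68.0501676071347
tip [502.51501774 391.23089642] top [507.73529976 388.88211085] G [497.77640707 391.56969108] ax [525.51940182 381.20950232] knob [458.89143313 221.49429322]
-1.5393740516672665
-0.3199190341865972
-1.3368528311151806
0.26662467188768346
1.5226380277200917
2.632304631380748
[((np.float64(282.9), np.float64(252.3)), [282, 250, 3, 6, 11])] []
```

The dial reads zero within about 3°, inside the limit of 6.9°. Now the knob.

```bash
python3 - <<'E'
from h import *
a=np.radians(68);k=np.array([459.3,220.7]);Rr=R(a);np.set_printoptions(precision=2,suppress=True)
ctrl.reach((*k,140),Rr)
ctrl.movel((*k,68),velocity=100)
print(ctrl.current_force(),ctrl.current_ee_pos())
move_gripper(0.0)
print("closed",ctrl.current_opening(),ctrl.current_grip_force(),ctrl.current_force(),ctrl.current_ee_pos())
for z in (73,78,83):
    ctrl.movel((*k,z),velocity=40);print(z,ctrl.current_ee_pos(),ctrl.current_force(),ctrl.current_grip_force())
t=read_camera("top");s=read_camera("side");print(ctrl.current_time())
cv2.imwrite("pics/s3.png",cv2.resize(s[170:280,270:400],None,fx=4,fy=4,interpolation=2)[:,:,::-1])
E
```

```text
[-0.26  0.08  0.58] [459.91 220.99  68.73]
closed 0.2731285942643815 58.635842136573046 [-2.2  -1.05  5.73] [459.87 220.69  68.96]
73 [459.58 220.57  72.99] [ 3.73 -0.62 -3.32] 58.99194570723921
78 [459.57 220.5   77.92] [ 3.82 -2.98 -4.66] 59.07056837109849
83 [459.53 220.55  82.87] [ 4.77 -2.18 -5.06] 59.097964914981276
12.3917
```

View pics/s3.png

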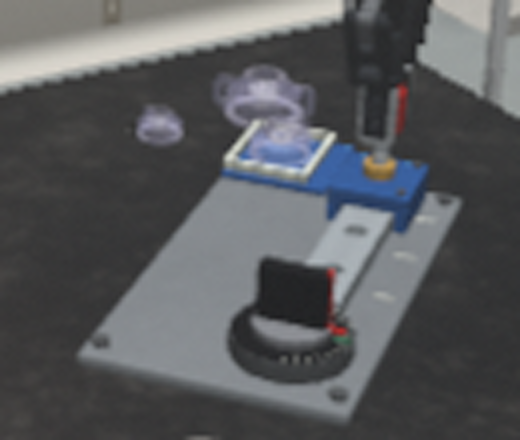

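The side crop shows the knob held and lifted, about 14 mm with a 5 N spring load. The pointer is on green and the housing is in its nest. Now I'll slide 50 mm and lower.

```bash
python3 - <<'E'
from h import *
np.set_printoptions(precision=2,suppress=True)
a=np.radians(68);y=np.array([np.cos(a),np.sin(a)]);k=np.array([459.3,220.7])
def rep(n): print(n,ctrl.current_ee_pos(),ctrl.current_force(),ctrl.current_grip_force())
ctrl.movel((*k,84),velocity=40);rep("up")
for s in (25,50): ctrl.movel((*(k+s*y),84),velocity=50);rep(s)
for z in (78,73,69.5,68): ctrl.movel((*(k+50*y),z),velocity=30);rep(z)
ctrl.sleep(.3);rep("end");print(ctrl.current_time())
t=read_camera("top");s=read_camera("side")
a=cv2.resize(s[170:280,270:400],None,fx=3,fy=3,interpolation=2);b=cv2.resize(t[190:310,250:400],(390,330),interpolation=2)
cv2.imwrite("pics/e4.png",np.hstack([a,b])[:,:,::-1])
E
```

```text
up [459.52 220.57  83.72] [ 4.37 -2.31 -4.92] 59.095428187865764
25 [468.93 244.    83.58] [ 5.03 -0.58 -5.26] 59.09848258132115
50 [478.2  267.12  83.46] [ 4.69 -0.83 -5.55] 59.1361165093258
78 [478.14 266.98  77.38] [ 5.92 -1.46 -5.33] 59.231369358021766
73 [478.15 266.95  72.39] [ 4.35 -2.32 -4.1 ] 59.25336404470727
69.5 [478.16 267.07  69.18] [ 5.64 -1.14 -3.72] 59.32708759792149
68 [478.37 267.21  69.  ] [ 0.03 -3.85  5.16] 60.24155022343621
end [478.4  267.19  69.02] [ 1.26 -3.85  5.4 ] 60.246171271428466
15.425
```

View pics/e4.png

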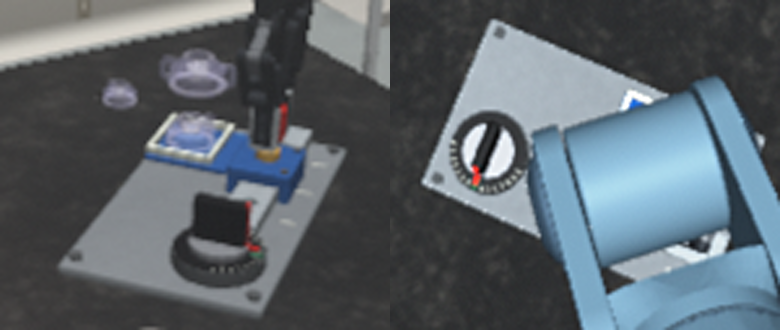

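The pin has bottomed at the same height it started from (69.0 mm), with 5 N upward reaction, and the TCP has travelled 50.05 mm. The housing is in its nest and the pointer is on the zero mark.

```bash
python3 -c "
from rig import *
print(ctrl.hand_in())"
```

```text
the job is handed in; nothing more can be done
None
```

I handed the job in at about 15.5 s. By my measurements the dial is on zero within about 3°, the pin is fully home in the second hole, and the gripper still holds the red knob at 60 N. The housing was in its nest in the last picture, and I never went near the cup or timer. The judge's result was not shown.

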